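# Load the spring-wound sample carousel in order and wind it up

### The job

Load the sample carousel one vial at a time in number order: first the red-capped vial into the one-dot pocket, then the blue-capped into the two-dot pocket, then the white-capped into the three-dot pocket, each standing upright and fully down on its pocket floor and let go there, not dropped from a height. Only when all three are in, wind the red key in the middle clockwise (seen from above) as far as it goes, regripping as needed. Leave the black-capped vial in its pocket and do not shift or tip the brown bottle, the beaker or the tall bottle.

Things in the scene. Friction and masses are not known exactly. Their poses are not given: they have to be found in the camera images.
- vial_red: small clear screw-top vial with a RED cap, 15 mm diameter, 38 mm tall (the top 11 mm is the cap); origin at the centre of its underside, z up along it. It starts standing upright on the bench near the amber bottle, 70 to 90 mm from that bottle's axis; which vial stands where changes.
- vial_blue: small clear screw-top vial with a BLUE cap, 15 mm diameter, 38 mm tall (the top 11 mm is the cap); origin at the centre of its underside, z up along it. It starts standing upright on the bench near the amber bottle, 70 to 90 mm from that bottle's axis; which vial stands where changes.
- vial_white: small clear screw-top vial with a WHITE cap, 15 mm diameter, 38 mm tall (the top 11 mm is the cap); origin at the centre of its underside, z up along it. It starts standing upright on the bench near the amber bottle, 70 to 90 mm from that bottle's axis; which vial stands where changes.
- carousel: sample carousel, fixed: round blue housing 184 mm across, flat top 22 mm above the bench; on it five grey open cups (pockets) on a 62 mm radius, 72 degrees apart, and a red wing key on the axis. 1 to 5 white dots on the rim outside each pocket, counting up clockwise seen from above. Origin: centre of underside; z up, +x to the one-dot pocket. Does not turn.
- pocket1 (a point): centre of the floor of the pocket marked with 1 white dot, 24 mm above the bench, where a vial's underside comes to rest; axes as the carousel. Cup: bore 26 mm, 11 mm deep, outside 33 mm, rim 35 mm above the bench. A seated 38 mm vial stands 27 mm out of it (top 62 mm above the bench).
- pocket2 (a point): centre of the floor of the pocket marked with 2 white dots, 24 mm above the bench, where a vial's underside comes to rest; axes as the carousel. Cup: bore 26 mm, 11 mm deep, outside 33 mm, rim 35 mm above the bench. A seated 38 mm vial stands 27 mm out of it (top 62 mm above the bench).
- pocket3 (a point): centre of the floor of the pocket marked with 3 white dots, 24 mm above the bench, where a vial's underside comes to rest; axes as the carousel. Cup: bore 26 mm, 11 mm deep, outside 33 mm, rim 35 mm above the bench. A seated 38 mm vial stands 27 mm out of it (top 62 mm above the bench).
- pocket4 (a point): centre of the floor of the pocket marked with 4 white dots, 24 mm above the bench, where a vial's underside comes to rest; axes as the carousel. Cup: bore 26 mm, 11 mm deep, outside 33 mm, rim 35 mm above the bench. The black-capped vial already stands in it.
- pocket5 (a point): centre of the floor of the pocket marked with 5 white dots, 24 mm above the bench, where a vial's underside comes to rest; axes as the carousel. Cup: bore 26 mm, 11 mm deep, outside 33 mm, rim 35 mm above the bench. A seated 38 mm vial stands 27 mm out of it (top 62 mm above the bench). Stays empty.
- wind_key (a joint): turn of the red wing key about the vertical axis of the carousel, rad; grows when turned clockwise seen from above, 0 = run down, firm stop at 2.3 = fully wound. Starts between 0.2 and 0.5. Sprung, but a pawl holds it where it is left; about 0.1 N m to turn. Usually needs two part turns with fresh grasps.
- key_grip (a point): point on the key's axis at which to grip, 74 mm above the bench, 11 mm below the key's top. The key's wing is an upright flat blade 40 mm long along this point's x axis, 10 mm thick along its y axis, from 56 to 86 mm above the bench; the point turns with the key.
- vial_black: larger vial with a BLACK cap, 22 mm in diameter, 49 mm tall, standing in the four-dot pocket (top 73 mm above the bench); origin at the centre of its underside. Leave it there.
- amber_bottle: brown bottle with black cap, 51 mm diameter, 100 mm tall, upright on the bench amid the three vials; origin at the centre of its underside. Leave it alone.
- beaker: clear empty beaker, 54 mm diameter, 66 mm tall, upright on the bench near the vials, about 95 mm from the amber bottle's axis; origin at the centre of its underside. Leave it alone.
- media_bottle: tall clear bottle with a blue cap, 87 mm diameter, 190 mm tall, upright on the bench between the vials and the carousel and behind them; origin at the centre of its underside. Leave it alone.

How it is judged:
By the outcome, as a careful person would: the job done as asked, in the order asked, and still so for the second after the job is handed in, with the robot touching nothing.
It also fails if it takes over 72 s, if anything falls off the work surface, if the arm or the gripper's body presses on something with over 40 N, if the wrist force passes 120 N, or if a joint passes its speed limit or range.

### The arm

A 6-joint arm with a two-finger parallel gripper is mounted at the origin on a cart in front of the work surface, level with it; the furniture and walls round the work are solid. World frame = base frame: x ahead of the robot, y to its left, z up, the work surface at z = 0. Lengths are in m, angles in rad, forces in N, time in s.
With the tool pointing down it reaches from about 0.35 to 0.775 m from the base axis. Payload 5.5 kg.
Tool frame: the origin (TCP) lies midway between the tips of the shut fingers; the grasp point (between the pads) lies 19 mm behind it (ctrl.hold_point_z is the z of the grasp point in the tool frame, in m); z points along the fingers, y is the line along which they close (so a half turn about z gives the same grasp; the last joint's range is limited). The gripper opens to 85 mm and grips with 20 to 120 N. Pads are 22 mm wide; open, the fingers measure 114 mm over their backs; the gripper's body (76 mm by 85 mm) begins 54 mm behind the grasp point. The pads swing forward as they close: fully open they stand 13 mm farther back than shut.
Start: joints at [-1.361, 0.313, 0.046, 1.304, 0, 1.431], TCP at [0.197, -0.54, 0.231] pointing down, gripper open.
Joint ranges: [-2.76, 2.76], [-0.86, 1.69], [-1.03, 1.26], [-2.2, 2.34], [-1.47, 1.5], [-3.14, 3.14]. Speed limits (rad/s): [2.57, 2.57, 3.14, 3.14, 3.14, 3.14].

### API

Orientations are given as a rotation vector (axis times angle).
In Python, from station import observe, viewer, ticket, ctrl gives the robot as it stands.
- The arm moves only by the tool move_arm, never from a script. Its arguments are lists of equal length, an entry for each row: "offset": the shift along the tool's x, y, z in units of 25 mm (1.0 is 25 mm), a list of three; "rotation": the turn, a rotation vector about the tool's x, y, z in units of 5 degrees (1.0 is 5 degrees), a list of three; "grip": the closure, from 0 (fully open) to 1 (shut). In form: {"offset": [[x, y, z], ...], "rotation": [[ax, ay, az], ...], "grip": [grip, ...]}. A call has 1 to 20 rows; each row shifts and turns the commanded pose from where the row before left it, along the tool's axes as they then stand; what a row does not reach is not made up. A row lasts 1/12 s, in which the tool goes at most 41.7 mm and 7.16 degrees, less where a joint would pass 70% of its speed; a pose out of reach is approached as far as the arm can. A call is refused whole if a number of a shift passes 1 or a number of a turn 1, either way. A call with a gripper value outside its range is refused whole. The fingers move at their own pace and stop on an object; "grip_force" is the grip in N (left out, the last holds). Time passes only in rows, so rows that do not move let the fingers close. It gives the time, the measured TCP pose, the force, the opening and the grip force at its end, in the units of the state.
- observe(): the state, without advancing time (a new reading comes with each control period).
- viewer.snapshot(name): name is "scene" or "top" or "wrist"; returns a dict with "color" (420x560x3 uint8, red, green, blue), "K" (3x3 intrinsics, pixels), "pose" (4x4, takes a point from camera to world coordinates). Camera axes: x right, y up, looking along -z (the intrinsics and any distortion apply to the point x, -y, -z); pixel columns grow to the right and rows downward; lengths in m; the calibration is good to about 2 mm. A picture is of the moment at which its call begins. There is no depth.
- ticket.hand_in(): hands the job in; it is judged then, once.
The state is a dict: "time_s": time; "qpos": joint angles; "dq": joint speeds; "joint_torque": joint torques, N m; "position": TCP position; "orientation": TCP orientation; "wrist_force": force on the tool from outside, world axes, zero at the start; "torque": the same for the moment, N m; "finger_gap": opening from 0.0 (shut) to 1.0 (fully open); "gripper_force": force on a finger pad.
Only numpy, scipy, OpenCV 4.12 (cv2) and the standard library are available. Lean on these libraries where they do the work, as an engineer would, in place of code of your own. Each camera call takes 0.05 s, during which the arm holds its last target. There are 200 camera calls.

## Working session

There is one attempt and no reset: what is moved stays moved. The work goes in short steps, Python scripts to look and compute and a tool call to move; the robot and the scene stay as the last step left them, time stands still between calls to the robot, and variables do not carry over. Pictures are saved under pics/ and viewed, at most 10 in all, crops included, and the job is handed in when it is done.

Besides the shell and the picture viewer there is one more tool, called after "Emit:" by a JSON object that holds its "fn" and its "kwargs", one argument or row to a line. move_arm: Moves the arm, as the interface text tells. Its arguments: {"type":"object","properties":{"offset":{"type":"array"},"rotation":{"type":"array"},"grip":{"type":"array"},"grip_force":{"type":"number"}},"required":["offset","rotation","grip"]}

```bash
mkdir -p pics; ls; python3 - <<'E'
from station import observe, viewer, ctrl
import cv2,numpy as np,pickle
s=observe(); print(s, ctrl.hold_point_z)
d={}
for n in("scene","top","wrist"):
    d[n]=viewer.snapshot(n); cv2.imwrite(f"pics/{n}0.png",d[n]["color"][...,::-1]); print(n,d[n]["K"],d[n]["pose"],d[n].keys())
pickle.dump(d,open("d0.pkl","wb"))
E
```

```text
pics
{'time_s': 0.0, 'qpos': array([-1.36058691e+00,  3.14012976e-01,  4.49916851e-02,  1.30356967e+00,
        1.21112511e-05,  1.43121433e+00]), 'dq': array([ 7.88721601e-04, -5.83444203e-04,  5.30441266e-04, -4.34554912e-05,
       -7.74556653e-04, -3.57237772e-05]), 'joint_torque': array([ 5.34078008e-04, -4.80631077e+01,  2.98530114e+01,  1.93834200e-02,
       -2.51505662e-04,  4.75811134e-06]), 'position': array([ 0.19695422, -0.53969393,  0.23040689]), 'orientation': array([-3.09190012e+00, -5.46342027e-01,  8.04703594e-05]), 'wrist_force': array([-0.13758617,  1.29672839, -0.92146224]), 'torque': array([ 0.02267501, -0.00651062, -0.03535707]), 'gripper_force': 0.0, 'finger_gap': 1.0015176608059448} -0.0187
scene [[410.85949861   0.         279.00672303]
 [  0.         410.85949861 207.77861813]
 [  0.           0.           1.        ]] [[-0.81720284  0.22162207 -0.53203682  0.05061842]
 [-0.57610326 -0.34111934  0.7427938   0.63473781]
 [-0.01686855  0.91352135  0.40644089  0.46155754]
 [ 0.          0.          0.          1.        ]] dict_keys(['color', 'K', 'pose'])
top [[409.10625099   0.         278.5079735 ]
 [  0.         409.10625099 213.13904845]
 [  0.           0.           1.        ]] [[-0.1460148   0.96903127 -0.19914334  0.38339561]
 [-0.98928177 -0.14325337  0.02828507 -0.03094743]
 [-0.00111884  0.20113891  0.97956209  0.91291758]
 [ 0.          0.          0.          1.        ]] dict_keys(['color', 'K', 'pose'])
wrist [[329.29992755   0.         278.44003394]
 [  0.         329.29992755 212.02442574]
 [  0.           0.           1.        ]] [[ 0.34229539  0.89931592  0.27214839  0.26739256]
 [-0.93958919  0.32837784  0.09664445 -0.51387014]
 [-0.00245361 -0.28878863  0.95738974  0.37305358]
 [ 0.          0.          0.          1.        ]] dict_keys(['color', 'K', 'pose'])
```

View pics/top0.png

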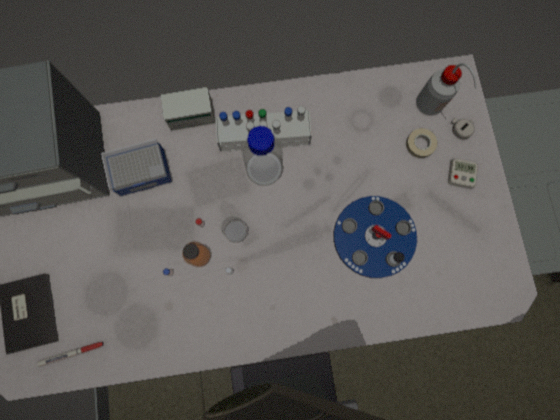

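View pics/scene0.png

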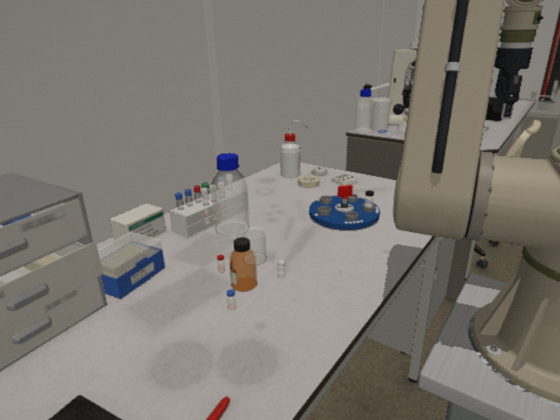

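```bash
cat > h.py <<'E'
import numpy as np,cv2
from scipy.spatial.transform import Rotation as R
def ray(v,u):
    K,P=v["K"],v["pose"]; d=np.array([(u[0]-K[0,2])/K[0,0],-(u[1]-K[1,2])/K[1,1],-1]); return P[:3,3],P[:3,:3]@d
def atz(v,u,z):
    o,d=ray(v,u); return o+d*(z-o[2])/d[2]
def tri(v1,u1,v2,u2):
    o1,d1=ray(v1,u1);o2,d2=ray(v2,u2);d1/=np.linalg.norm(d1);d2/=np.linalg.norm(d2)
    s=np.linalg.lstsq(np.c_[d1,-d2],o2-o1,rcond=None)[0];p,q=o1+s[0]*d1,o2+s[1]*d2
    return (p+q)/2,np.linalg.norm(p-q)
def proj(v,p):
    P=v["pose"];c=P[:3,:3].T@(np.array(p)-P[:3,3]);K=v["K"];return np.array([K[0,2]+K[0,0]*c[0]/-c[2],K[1,2]+K[1,1]*c[1]/c[2]])
def crop(im,x,y,w,h,W=400,H=300):
    return cv2.resize(im[y:y+h,x:x+w],(W,H),interpolation=cv2.INTER_CUBIC)[...,::-1]
E
python3 - <<'E'
from h import *; import pickle
d=pickle.load(open("d0.pkl","rb")); t,s=d["top"]["color"],d["scene"]["color"]
m=np.vstack([np.hstack([crop(t,320,192,112,84),crop(t,155,207,100,75)]),np.hstack([crop(s,300,176,88,66),crop(s,200,240,100,75)])])
cv2.imwrite("pics/m0.png",m)
E
```

```text
(no output)
```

View pics/m0.png

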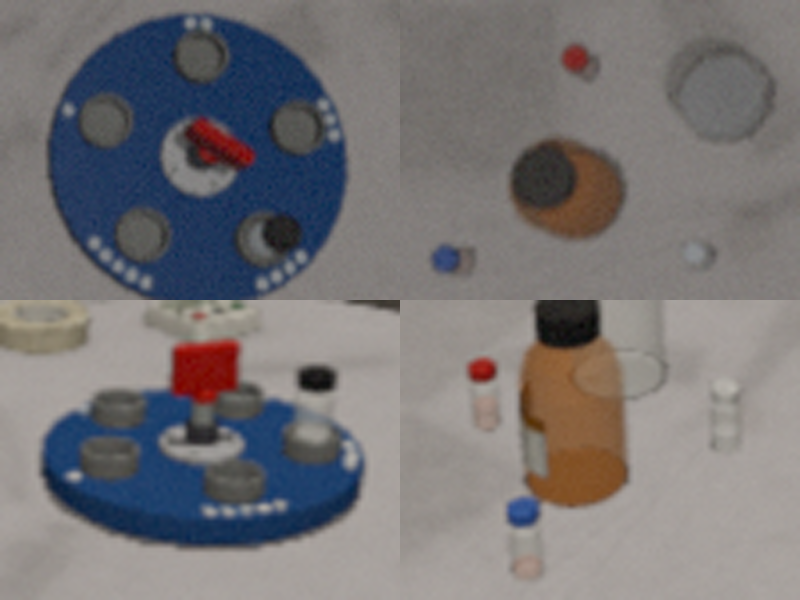

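```bash
python3 - <<'E'
from h import *; import pickle
np.set_printoptions(precision=4,suppress=True)
d=pickle.load(open("d0.pkl","rb")); T,S=d["top"],d["scene"]
tc=lambda x,y:(320+(x+.5)/3.571-.5,192+(y+.5)/3.571-.5)
tv=lambda x,y:(155+(x-400+.5)/4-.5,207+(y+.5)/4-.5)
sc=lambda x,y:(300+(x+.5)/4.545-.5,176+(y-300+.5)/4.545-.5)
sv=lambda x,y:(200+(x-400+.5)/4-.5,240+(y-300+.5)/4-.5)
for n,a,b in [("red",tv(575,57),sv(482,366)),("blue",tv(445,258),sv(523,507)),("white",tv(697,252),sv(725,385))]:
    print(n,tri(T,a,S,b),atz(T,a,.038))
pk=[]
for n,a,b in [("p1",tc(105,120),sc(110,446)),("p2",tc(201,54),sc(118,398)),("p3",tc(298,127),sc(240,392)),("p5",tc(142,235),sc(235,470))]:
    q=atz(T,a,.035); pk.append(q); print(n,tri(T,a,S,b),q)
print("key",tri(T,tc(221,141),S,sc(207,346)),atz(T,tc(195,125),.086),atz(T,tc(248,160),.086))
# fit carousel
th=lambda i,a:a-2*np.pi/5*i
from scipy.optimize import least_squares
f=lambda x:np.concatenate([[x[0]+.062*np.cos(th(i,x[2]))-q[0],x[1]+.062*np.sin(th(i,x[2]))-q[1]] for i,q in zip([0,1,2,4],pk)])
r=least_squares(f,[.4,-.2,1.5]); x=r.x; print("fit",x,r.fun)
for i in range(5): print(i+1,x[0]+.062*np.cos(th(i,x[2])),x[1]+.062*np.sin(th(i,x[2])))
b=tv(565,190); print("amber cap",atz(T,tv(543,175),.1)); print("beaker rim",atz(T,tv(715,85),.066),"media cap",atz(T,(261,139),.19))
print("P4 cap", atz(T,tc(283,233),.073))
E
```

```text
red (array([0.5698, 0.1188, 0.0358]), np.float64(0.0010650552103611988)) [0.5698 0.1187 0.038 ]
blue (array([0.4717, 0.1988, 0.0362]), np.float64(0.0009725229769096172)) [0.4719 0.1986 0.038 ]
white (array([0.4557, 0.0661, 0.0363]), np.float64(4.5949309982892155e-05)) [0.4555 0.0659 0.038 ]
p1 (array([ 0.5123, -0.2042,  0.0365]), np.float64(0.0007407433394778055)) [ 0.5128 -0.2043  0.035 ]
p2 (array([ 0.5443, -0.2703,  0.0352]), np.float64(0.0008978472600327298)) [ 0.5447 -0.2701  0.035 ]
p3 (array([ 0.4903, -0.3208,  0.0336]), np.float64(0.0026431184761786007)) [ 0.4914 -0.3197  0.035 ]
p5 (array([ 0.4403, -0.2135,  0.0362]), np.float64(0.0007009413788735458)) [ 0.4406 -0.2136  0.035 ]
key (array([ 0.4829, -0.2584,  0.0847]), np.float64(0.0017509323556874651)) [ 0.4949 -0.2448  0.086 ] [ 0.4705 -0.2708  0.086 ]
fit [ 0.4834 -0.2586  1.0729] [ 0.0002  0.0001 -0.0004  0.0002  0.0001 -0.0003  0.0001 -0.    ]
1 0.5130022116959224 -0.2041339403174232
2 0.5443484018268169 -0.2699343484584311
3 0.49145500034878536 -0.3200797911958242
4 0.4274188903238734 -0.2852709710474368
5 0.44073579929918155 -0.21361249435005814
amber cap [0.4994 0.1303 0.1   ]
beaker rim [0.5382 0.0429 0.066 ] media cap [ 0.6755 -0.0401  0.19  ]
P4 cap [ 0.4275 -0.286   0.073 ]
```

Measured: red (.570,.119), blue (.472,.199), white (.456,.066), with cap tops at about 36–38 mm. The carousel centre is (.483,-.259), and the fit residuals are under 0.5 mm. The one-dot pocket bears 61.5°, and the key blade lies at about 47°. I'll turn the tool first.

Emit:
{"fn": "move_arm", "kwargs": {
  "offset": [
    [0,0,0],
    [0,0,0],
    [0,0,0],
    [0,0,0],
    [0,0,0],
    [0,0,0],
    [0,0,0],
    [0,0,0],
    [0,0,0],
    [0,0,0],
    [0,0,0],
    [0,0,0],
    [0,0,0],
    [0,0,0],
    [0,0,0]
  ],
  "rotation": [
    [0,0,-1],
    [0,0,-1],
    [0,0,-1],
    [0,0,-1],
    [0,0,-1],
    [0,0,-1],
    [0,0,-1],
    [0,0,-1],
    [0,0,-1],
    [0,0,-1],
    [0,0,-1],
    [0,0,-1],
    [0,0,-1],
    [0,0,-1],
    [0,0,-1]
  ],
  "grip": [0.55,0.55,0.55,0.55,0.55,0.55,0.55,0.55,0.55,0.55,0.55,0.55,0.55,0.55,0.55],
  "grip_force": 30
}}

```text
time_s: 1.4
position: [0.197, -0.54, 0.2309]
orientation: [-2.116, -2.321, -0.001]
wrist_force: [0.4, -0.2, 0.4]
finger_gap: 0.447
gripper_force: 0.0
```

Emit:
{"fn": "move_arm", "kwargs": {
  "offset": [
    [0,0,0],
    [0,0,0],
    [0,0,0],
    [0,0,0],
    [0,0,0],
    [0,0,0],
    [0,0,0],
    [0,0,0],
    [0,0,0],
    [0,0,0],
    [0,0,0],
    [0,0,0],
    [0,0,0],
    [0,0,0],
    [0,0,0]
  ],
  "rotation": [
    [0,0,-1],
    [0,0,-1],
    [0,0,-1],
    [0,0,-1],
    [0,0,-1],
    [0,0,-1],
    [0,0,-1],
    [0,0,-1],
    [0,0,-1],
    [0,0,-1],
    [0,0,-1],
    [0,0,-1],
    [0,0,-1],
    [0,0,-1],
    [0,0,-1]
  ],
  "grip": [0.55,0.55,0.55,0.55,0.55,0.55,0.55,0.55,0.55,0.55,0.55,0.55,0.55,0.55,0.55]
}}

```text
time_s: 2.65
position: [0.197, -0.54, 0.2309]
orientation: [-0.266, -3.13, -0.001]
wrist_force: [-0.5, 0.9, -0.0]
finger_gap: 0.453
gripper_force: 0.0
```

```bash
cat > go.py <<'E'
# usage: go.py x y z xyaw -> tool-frame units to go; z/yaw optional
import sys; from h import *; from station import observe
s=observe(); p=np.array(s["position"]); M=R.from_rotvec(s["orientation"]).as_matrix()
g=[float(a) for a in sys.argv[1:]]
yaw=np.degrees(np.arctan2(M[1,0],M[0,0]))
print("t",round(s["time_s"],2),"p",p.round(4),"xyaw",round(yaw%360,1),"tilt",np.degrees(np.arccos(-M[2,2])).round(2),"gap_mm",round(85*s["finger_gap"],1),"F",np.round(s["wrist_force"],1),"T",np.round(s["torque"],2),"gf",round(s["gripper_force"],1),"q6",round(s["qpos"][5],2))
if len(g)>=3: print("units now-frame",(M.T@(np.array(g[:3])-p)/.025).round(2))
if len(g)==4: 
    print("rot units",round(-((g[3]-yaw+180)%360-180)/5,2))
    a=np.radians(g[3]);N=np.array([[np.cos(a),np.sin(a),0],[np.sin(a),-np.cos(a),0],[0,0,-1]]); print("units final-frame",(N.T@(np.array(g[:3])-p)/.025).round(2))
E
python3 go.py .57 .119 .13 171
```

```text
t 2.65 p [ 0.197  -0.54    0.2309] xyaw 170.3 tilt 0.05 gap_mm 38.5 F [-0.5  0.9 -0. ] T [0.03 0.04 0.03] gf 0.0 q6 -1.19
units now-frame [-10.26  28.49   4.05]
rot units -0.14
units final-frame [-10.61  28.37   4.04]
```

Emit:
{"fn": "move_arm", "kwargs": {
  "offset": [
    [-0.35,0.95,0],
    [-0.35,0.95,0],
    [-0.35,0.95,0],
    [-0.35,0.95,0],
    [-0.35,0.95,0],
    [-0.35,0.95,0],
    [-0.35,0.95,0],
    [-0.35,0.95,0],
    [-0.35,0.95,0],
    [-0.35,0.95,0],
    [-0.35,0.95,0],
    [-0.35,0.95,0],
    [-0.35,0.95,0],
    [-0.35,0.95,0],
    [-0.35,0.95,0],
    [-0.35,0.95,0],
    [-0.35,0.95,0],
    [-0.35,0.95,0],
    [-0.35,0.95,0],
    [-0.35,0.95,0]
  ],
  "rotation": [
    [0,0,0],
    [0,0,0],
    [0,0,0],
    [0,0,0],
    [0,0,0],
    [0,0,0],
    [0,0,0],
    [0,0,0],
    [0,0,0],
    [0,0,0],
    [0,0,0],
    [0,0,0],
    [0,0,0],
    [0,0,0],
    [0,0,0],
    [0,0,0],
    [0,0,0],
    [0,0,0],
    [0,0,0],
    [0,0,0]
  ],
  "grip": [0.55,0.55,0.55,0.55,0.55,0.55,0.55,0.55,0.55,0.55,0.55,0.55,0.55,0.55,0.55,0.55,0.55,0.55,0.55,0.55]
}}

```text
time_s: 4.32
position: [0.4518, -0.1014, 0.2311]
orientation: [-0.273, -3.129, 0.0]
wrist_force: [0.8, -1.4, 0.6]
finger_gap: 0.447
gripper_force: 0.0
```

Emit:
{"fn": "move_arm", "kwargs": {
  "offset": [
    [-0.35,0.95,0.2],
    [-0.35,0.95,0.2],
    [-0.35,0.95,0.2],
    [-0.35,0.95,0.2],
    [-0.35,0.95,0.2],
    [-0.35,0.95,0.2],
    [-0.35,0.95,0.2],
    [-0.35,0.95,0.2],
    [-0.35,0.95,0.2],
    [0,0.95,0.2],
    [0,0,0.5],
    [0,0,0.5],
    [0,0,0]
  ],
  "rotation": [
    [0,0,0],
    [0,0,0],
    [0,0,0],
    [0,0,0],
    [0,0,0],
    [0,0,0],
    [0,0,0],
    [0,0,0],
    [0,0,0],
    [0,0,0],
    [0,0,0],
    [0,0,0],
    [0,0,0]
  ],
  "grip": [0.55,0.55,0.55,0.55,0.55,0.55,0.55,0.55,0.55,0.55,0.55,0.55,0.55]
}}

```text
time_s: 5.4
position: [0.5684, 0.1182, 0.1533]
orientation: [-0.27, -3.125, 0.001]
wrist_force: [-1.6, -1.8, -0.8]
finger_gap: 0.454
gripper_force: 0.0
```

```bash
python3 go.py .57 .119 .016; python3 - <<'E'
from h import *; from station import viewer; import pickle
w=viewer.snapshot("wrist"); pickle.dump(w,open("w1.pkl","wb")); cv2.imwrite("pics/w1.png",w["color"][...,::-1])
print(proj(w,[.57,.119,.038]),proj(w,[.4994,.1303,.1]))
E
```

```text
t 5.4 p [0.5684 0.1182 0.1533] xyaw 170.1 tilt 0.29 gap_mm 38.6 F [-1.6 -1.8 -0.8] T [0.02 0.05 0.  ] gf 0.0 q6 0.24
units now-frame [-0.08  0.05  5.49]
[278.46248549 208.34159232] [276.6255857  117.91210879]
```

View pics/w1.png

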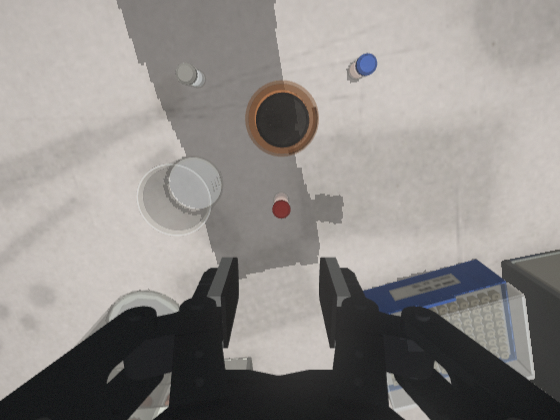

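The wrist view shows the red cap at (282,207), against a prediction of (278,208), so the vial lies about 2 mm towards +y. The fingers straddle it clear of the amber bottle at (283,118) and the beaker. I'll descend and grip.

Emit:
{"fn": "move_arm", "kwargs": {
  "offset": [
    [-0.08,0.1,0.5],
    [0,0,0.8],
    [0,0,0.8],
    [0,0,0.8],
    [0,0,0.8],
    [0,0,0.8],
    [0,0,0.5],
    [0,0,0.5],
    [0,0,0],
    [0,0,0],
    [0,0,0],
    [0,0,0],
    [0,0,0],
    [0,0,0],
    [0,0,0]
  ],
  "rotation": [
    [0,0,0],
    [0,0,0],
    [0,0,0],
    [0,0,0],
    [0,0,0],
    [0,0,0],
    [0,0,0],
    [0,0,0],
    [0,0,0],
    [0,0,0],
    [0,0,0],
    [0,0,0],
    [0,0,0],
    [0,0,0],
    [0,0,0]
  ],
  "grip": [0.55,0.55,0.55,0.55,0.55,0.55,0.55,0.55,0.55,0.7,0.85,1,1,1,1]
}}

```text
time_s: 6.7
position: [0.5736, 0.1198, 0.02]
orientation: [0.273, 3.127, 0.0]
wrist_force: [0.3, -0.4, 5.5]
finger_gap: 0.161
gripper_force: 30.1
```

```bash
python3 go.py .57 .119 .016
```

```text
t 6.7 p [0.5736 0.1198 0.02  ] xyaw 170.0 tilt 0.13 gap_mm 13.6 F [ 0.3 -0.4  5.5] T [-0.07  0.03 -0.04] gf 30.1 q6 0.24
units now-frame [ 0.14 -0.06  0.16]
```

```bash
python3 - <<'E'
from h import *; from station import viewer,observe
s=viewer.snapshot("scene")["color"];t=viewer.snapshot("top")["color"]
cv2.imwrite("pics/m2.png",np.hstack([crop(s,170,200,160,120),crop(t,130,180,140,105)]))
print(observe()["qpos"])
E
python3 go.py .57 .119 .016
```

```text
[ 6.89917520e-02  4.77365937e-01 -2.56771613e-01  8.34359194e-01
 -2.91981474e-04  2.42780281e-01]
t 6.8 p [0.5736 0.1197 0.02  ] xyaw 170.0 tilt 0.13 gap_mm 13.5 F [ 0.2 -0.2  6.2] T [-0.06  0.01  0.01] gf 30.2 q6 0.24
units now-frame [ 0.14 -0.05  0.16]
```

View pics/m2.png

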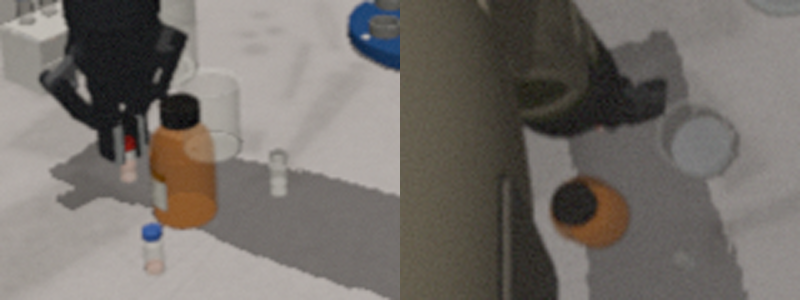

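The fingers hold the red cap cleanly: gap 13.5 mm, red at (128,145) in the crop. The bottle and beaker have not moved. I'll lift and turn.

Emit:
{"fn": "move_arm", "kwargs": {
  "offset": [
    [0,0,-0.3],
    [0,0,-0.6],
    [0,0,-0.8],
    [0,0,-0.8],
    [0,0,-0.8],
    [0,0,-0.8],
    [0,0,-0.8],
    [0,0,-0.5],
    [0,0,0],
    [0,0,0]
  ],
  "rotation": [
    [0,0,0],
    [0,0,0],
    [0,0,0],
    [0,0,0],
    [0,0,0],
    [0,0,0],
    [0,0,0],
    [0,0,0],
    [0,0,0],
    [0,0,0]
  ],
  "grip": [1,1,1,1,1,1,1,1,1,1]
}}

```text
time_s: 7.63
position: [0.5729, 0.1199, 0.1544]
orientation: [0.272, 3.128, 0.0]
wrist_force: [0.3, 0.2, -0.6]
finger_gap: 0.16
gripper_force: 29.9
```

Emit:
{"fn": "move_arm", "kwargs": {
  "offset": [
    [0,0,0],
    [0,0,0],
    [0,0,0],
    [0,0,0],
    [0,0,0],
    [0,0,0],
    [0,0,0],
    [0,0,0],
    [0,0,0],
    [0,0,0],
    [0,0,0],
    [0,0,0],
    [0,0,0],
    [0,0,0],
    [0,0,0]
  ],
  "rotation": [
    [0,0,-1],
    [0,0,-1],
    [0,0,-1],
    [0,0,-1],
    [0,0,-1],
    [0,0,-1],
    [0,0,-1],
    [0,0,-1],
    [0,0,-1],
    [0,0,-1],
    [0,0,-1],
    [0,0,-1],
    [0,0,-1],
    [0,0,-1],
    [0,0,0]
  ],
  "grip": [1,1,1,1,1,1,1,1,1,1,1,1,1,1,1]
}}

```text
time_s: 8.88
position: [0.5715, 0.1197, 0.152]
orientation: [1.573, -2.716, -0.002]
wrist_force: [-0.0, -0.4, -0.6]
finger_gap: 0.16
gripper_force: 29.9
```

```bash
python3 go.py .513 -.2041 .15
```

```text
t 8.88 p [0.5715 0.1197 0.152 ] xyaw 240.2 tilt 0.18 gap_mm 13.6 F [-0.  -0.4 -0.6] T [ 0.01 -0.01 -0.01] gf 29.9 q6 -0.98
units now-frame [12.4  -4.42  0.09]
```

Emit:
{"fn": "move_arm", "kwargs": {
  "offset": [
    [0.5,-0.2,0],
    [0.9,-0.32,0],
    [0.9,-0.32,0],
    [0.9,-0.32,0],
    [0.9,-0.32,0],
    [0.9,-0.32,0],
    [0.9,-0.32,0],
    [0.9,-0.32,0],
    [0.9,-0.32,0],
    [0.9,-0.32,0],
    [0.9,-0.32,0],
    [0.9,-0.32,0],
    [0.9,-0.32,0],
    [0.9,-0.32,0],
    [0.08,-0.06,0.6],
    [0,0,0.8],
    [0,0,0.8],
    [0,0,0],
    [0,0,0],
    [0,0,0]
  ],
  "rotation": [
    [0,0,0],
    [0,0,0],
    [0,0,0],
    [0,0,0],
    [0,0,0],
    [0,0,0],
    [0,0,0],
    [0,0,0],
    [0,0,0],
    [0,0,0],
    [0,0,0],
    [0,0,0],
    [0,0,0],
    [0,0,0],
    [0,0,0],
    [0,0,0],
    [0,0,0],
    [0,0,0],
    [0,0,0],
    [0,0,0]
  ],
  "grip": [1,1,1,1,1,1,1,1,1,1,1,1,1,1,1,1,1,1,1,1]
}}

```text
time_s: 10.55
position: [0.5149, -0.2016, 0.0993]
orientation: [1.57, -2.721, 0.0]
wrist_force: [0.4, -0.4, -0.0]
finger_gap: 0.157
gripper_force: 29.8
```

```bash
python3 go.py .5145 -.2015 .044;  python3 - <<'E'
from h import *; from station import viewer; import pickle
w=viewer.snapshot("wrist"); pickle.dump(w,open("w2.pkl","wb")); cv2.imwrite("pics/w2.png",w["color"][...,::-1])
print("pocket",proj(w,[.513,-.2041,.035]),"vial top expected",proj(w,[.513,-.2041,.115]))
E
```

```text
t 10.55 p [ 0.5149 -0.2016  0.0993] xyaw 240.0 tilt 0.01 gap_mm 13.4 F [ 0.4 -0.4 -0. ] T [-0.    0.05  0.01] gf 29.8 q6 -1.57
units now-frame [0.   0.02 2.21]
pocket [279.95707929 221.61831862] vial top expected [280.84739017 280.76092718]
```

View pics/w2.png

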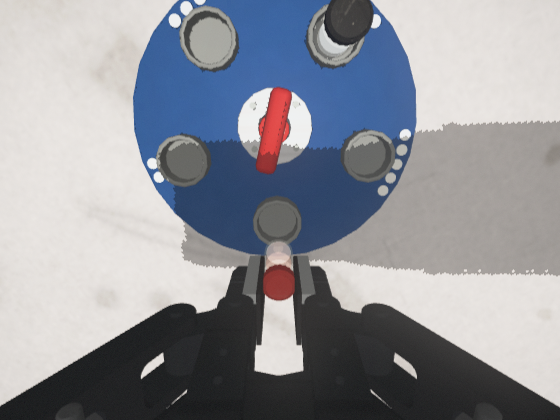

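Cap at (279,283) and pocket 1 at (277,221): aligned within about 1.5 mm, and one white dot is hidden behind the gripper. The nudge is small; I'll lower it.

Emit:
{"fn": "move_arm", "kwargs": {
  "offset": [
    [0.03,-0.04,0.4],
    [0,0,0.5],
    [0,0,0.5],
    [0,0,0.3],
    [0,0,0.15],
    [0,0,0.1],
    [0,0,0.1],
    [0,0,0.05],
    [0,0,0],
    [0,0,0]
  ],
  "rotation": [
    [0,0,0],
    [0,0,0],
    [0,0,0],
    [0,0,0],
    [0,0,0],
    [0,0,0],
    [0,0,0],
    [0,0,0],
    [0,0,0],
    [0,0,0]
  ],
  "grip": [1,1,1,1,1,1,1,1,1,1]
}}

```text
time_s: 11.43
position: [0.5158, -0.2027, 0.0466]
orientation: [-1.572, 2.72, -0.001]
wrist_force: [0.1, -0.2, 0.7]
finger_gap: 0.156
gripper_force: 29.8
```

```bash
python3 go.py .5145 -.2015 .044
```

```text
t 11.43 p [ 0.5158 -0.2027  0.0466] xyaw 240.0 tilt 0.04 gap_mm 13.3 F [ 0.1 -0.2  0.7] T [-0.02 -0.03  0.01] gf 29.8 q6 -1.57
units now-frame [-0.02  0.07  0.11]
```

Emit:
{"fn": "move_arm", "kwargs": {
  "offset": [
    [0,0,0.05],
    [0,0,0.05],
    [0,0,0]
  ],
  "rotation": [
    [0,0,0],
    [0,0,0],
    [0,0,0]
  ],
  "grip": [1,1,1]
}}

```text
time_s: 11.68
position: [0.5158, -0.2027, 0.0441]
orientation: [-1.572, 2.72, -0.001]
wrist_force: [0.2, -0.2, 0.3]
finger_gap: 0.157
gripper_force: 29.9
```

Emit:
{"fn": "move_arm", "kwargs": {
  "offset": [
    [0,0,0.05],
    [0,0,0]
  ],
  "rotation": [
    [0,0,0],
    [0,0,0]
  ],
  "grip": [1,1]
}}

```text
time_s: 11.85
position: [0.516, -0.2028, 0.0439]
orientation: [-1.571, 2.72, -0.002]
wrist_force: [-3.2, 0.5, 8.5]
finger_gap: 0.158
gripper_force: 30.6
```

Emit:
{"fn": "move_arm", "kwargs": {
  "offset": [
    [0,0,0],
    [0,0,0],
    [0,0,0],
    [0,0,0],
    [0,0,-0.5],
    [0,0,-0.8],
    [0,0,-0.8],
    [0,0,-0.8],
    [0,0,-0.8],
    [0,0,-0.8],
    [0,0,0]
  ],
  "rotation": [
    [0,0,0],
    [0,0,0],
    [0,0,0],
    [0,0,0],
    [0,0,0],
    [0,0,0],
    [0,0,0],
    [0,0,0],
    [0,0,0],
    [0,0,0],
    [0,0,0]
  ],
  "grip": [0.78,0.7,0.6,0.6,0.55,0.55,0.55,0.55,0.55,0.55,0.55]
}}

```text
time_s: 12.77
position: [0.5176, -0.2037, 0.159]
orientation: [-1.57, 2.717, -0.009]
wrist_force: [1.5, -0.1, 1.0]
finger_gap: 0.453
gripper_force: 0.0
```

```bash
python3 go.py .472 .1988 .15 112;  python3 - <<'E'
from h import *; from station import viewer
w=viewer.snapshot("wrist"); T=viewer.snapshot("top")
cv2.imwrite("pics/w3.png",np.hstack([crop(w["color"],120,0,320,420,400,525),crop(T["color"],320,192,112,147,400,525)]))
print("vial top expected",proj(w,[.513,-.2041,.062]))
E
```

```text
t 12.77 p [ 0.5176 -0.2037  0.159 ] xyaw 240.0 tilt 0.37 gap_mm 38.5 F [ 1.5 -0.1  1. ] T [-0.02 -0.02  0.03] gf 0.0 q6 -1.57
units now-frame [-13.04   9.62   0.3 ]
rot units 25.61
units final-frame [15.61  4.34  0.36]
vial top expected [284.86266766 208.45475485]
```

View pics/w3.png

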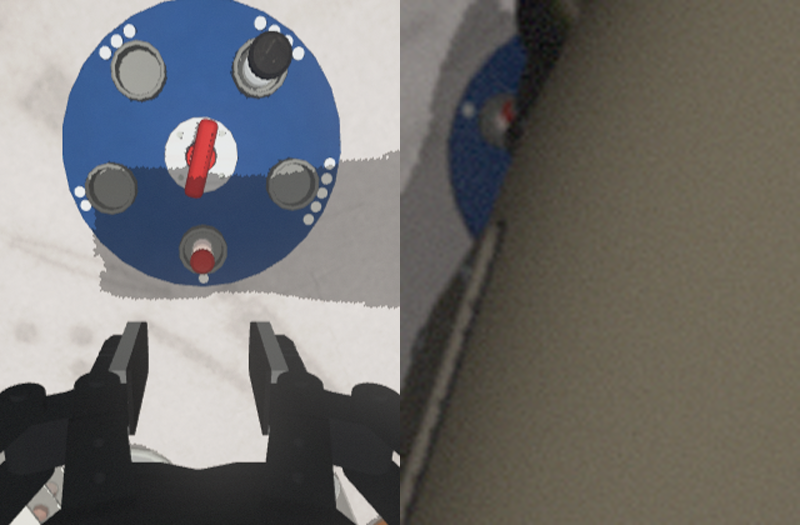

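Red stands upright in the one-dot pocket (202,250 in the crop). Next is the blue vial.

Emit:
{"fn": "move_arm", "kwargs": {
  "offset": [
    [0,0,0],
    [0,0,0],
    [0,0,0],
    [0,0,0],
    [0,0,0],
    [0,0,0],
    [0,0,0],
    [0,0,0],
    [0,0,0],
    [0,0,0],
    [0,0,0],
    [0,0,0],
    [0,0,0],
    [0,0,0],
    [0,0,0],
    [0,0,0],
    [0,0,0],
    [0,0,0],
    [0,0,0],
    [0,0,0]
  ],
  "rotation": [
    [0,0,1],
    [0,0,1],
    [0,0,1],
    [0,0,1],
    [0,0,1],
    [0,0,1],
    [0,0,1],
    [0,0,1],
    [0,0,1],
    [0,0,1],
    [0,0,1],
    [0,0,1],
    [0,0,1],
    [0,0,1],
    [0,0,1],
    [0,0,1],
    [0,0,1],
    [0,0,1],
    [0,0,1],
    [0,0,1]
  ],
  "grip": [0.55,0.55,0.55,0.55,0.55,0.55,0.55,0.55,0.55,0.55,0.55,0.55,0.55,0.55,0.55,0.55,0.55,0.55,0.55,0.55]
}}

```text
time_s: 14.53
position: [0.5145, -0.202, 0.1531]
orientation: [-1.079, -2.947, -0.001]
wrist_force: [-0.1, 0.5, -0.2]
finger_gap: 0.447
gripper_force: 0.0
```

Emit:
{"fn": "move_arm", "kwargs": {
  "offset": [
    [0,0,0],
    [0,0,0],
    [0,0,0],
    [0,0,0],
    [0,0,0],
    [0,0,0],
    [0.5,0.14,0],
    [0.9,0.25,0],
    [0.9,0.25,0],
    [0.9,0.25,0],
    [0.9,0.25,0],
    [0.9,0.25,0],
    [0.9,0.25,0],
    [0.9,0.25,0],
    [0.9,0.25,0],
    [0.9,0.25,0],
    [0.9,0.25,0],
    [0.9,0.25,0],
    [0.9,0.25,0],
    [0.9,0.25,0]
  ],
  "rotation": [
    [0,0,1],
    [0,0,1],
    [0,0,1],
    [0,0,1],
    [0,0,1],
    [0,0,0.6],
    [0,0,0],
    [0,0,0],
    [0,0,0],
    [0,0,0],
    [0,0,0],
    [0,0,0],
    [0,0,0],
    [0,0,0],
    [0,0,0],
    [0,0,0],
    [0,0,0],
    [0,0,0],
    [0,0,0],
    [0,0,0]
  ],
  "grip": [0.55,0.55,0.55,0.55,0.55,0.55,0.55,0.55,0.55,0.55,0.55,0.55,0.55,0.55,0.55,0.55,0.55,0.55,0.55,0.55]
}}

```text
time_s: 16.2
position: [0.4779, 0.1136, 0.1538]
orientation: [-1.752, -2.605, 0.002]
wrist_force: [0.3, 0.4, 0.3]
finger_gap: 0.446
gripper_force: 0.0
```

```bash
python3 go.py .472 .1988 .13
```

```text
t 16.2 p [0.4779 0.1136 0.1538] xyaw 112.2 tilt 0.13 gap_mm 37.9 F [0.3 0.4 0.3] T [ 0.04 -0.07  0.03] gf 0.0 q6 1.25
units now-frame [3.24 1.07 0.95]
```

Emit:
{"fn": "move_arm", "kwargs": {
  "offset": [
    [0.9,0.3,0],
    [0.9,0.3,0],
    [0.9,0.3,0],
    [0.5,0.15,0],
    [0,0,0],
    [0,0,0]
  ],
  "rotation": [
    [0,0,0],
    [0,0,0],
    [0,0,0],
    [0,0,0],
    [0,0,0],
    [0,0,0]
  ],
  "grip": [0.55,0.55,0.55,0.55,0.55,0.55]
}}

```text
time_s: 16.7
position: [0.4725, 0.1967, 0.1539]
orientation: [-1.751, -2.607, 0.003]
wrist_force: [-0.4, -0.2, -0.5]
finger_gap: 0.446
gripper_force: 0.0
```

```bash
python3 go.py .472 .1988 .02; python3 - <<'E'
from h import *; from station import viewer; import pickle
w=viewer.snapshot("wrist"); c=w["color"]
h=cv2.cvtColor(c,cv2.COLOR_RGB2HSV); e=proj(w,[.472,.1988,.038]); x,y=e.astype(int)
m=((h[...,0]>105)&(h[...,0]<130)&(h[...,1]>110)).astype(np.uint8)
n,_,st,ce=cv2.connectedComponentsWithStats(m)
print("pred",e,[(ce[i].round(1),st[i][4]) for i in range(1,n) if st[i][4]>60 and np.hypot(*(ce[i]-e))<80])
w1=pickle.load(open("w1.pkl","rb")); print(atz(w1,(367,62),.038),atz(w1,(186,71),.038))
for i in range(1,n):
  if st[i][4]>60 and np.hypot(*(ce[i]-e))<40: print(atz(w,ce[i],.036))
E
```

```text
t 16.7 p [0.4725 0.1967 0.1539] xyaw 112.2 tilt 0.12 gap_mm 37.9 F [-0.4 -0.2 -0.5] T [ 0.02 -0.    0.01] gf 0.0 q6 1.42
units now-frame [0.09 0.02 5.36]
pred [277.35894063 204.97053585] [(array([279.9, 203.2]), np.int32(162))]
[0.47301808 0.20069778 0.038     ] [0.45638247 0.07074128 0.038     ]
[0.47351846 0.20048834 0.036     ]
```

Emit:
{"fn": "move_arm", "kwargs": {
  "offset": [
    [0.12,0.07,0.4],
    [0,0,0.8],
    [0,0,0.8],
    [0,0,0.8],
    [0,0,0.8],
    [0,0,0.8],
    [0,0,0.6],
    [0,0,0.36],
    [0,0,0],
    [0,0,0],
    [0,0,0],
    [0,0,0],
    [0,0,0],
    [0,0,0],
    [0,0,0],
    [0,0,0]
  ],
  "rotation": [
    [0,0,0],
    [0,0,0],
    [0,0,0],
    [0,0,0],
    [0,0,0],
    [0,0,0],
    [0,0,0],
    [0,0,0],
    [0,0,0],
    [0,0,0],
    [0,0,0],
    [0,0,0],
    [0,0,0],
    [0,0,0],
    [0,0,0],
    [0,0,0]
  ],
  "grip": [0.55,0.55,0.55,0.55,0.55,0.55,0.55,0.55,0.55,0.55,0.7,0.85,1,1,1,1]
}}

```text
time_s: 18.08
position: [0.4754, 0.1996, 0.0219]
orientation: [1.755, 2.604, 0.002]
wrist_force: [0.6, -0.7, 6.5]
finger_gap: 0.158
gripper_force: 29.4
```

```bash
python3 go.py .473 .1998 .154
```

```text
t 18.08 p [0.4754 0.1996 0.0219] xyaw 112.0 tilt 0.12 gap_mm 13.5 F [ 0.6 -0.7  6.5] T [-0.11  0.01  0.02] gf 29.4 q6 1.43
units now-frame [ 0.04 -0.07 -5.28]
```

Emit:
{"fn": "move_arm", "kwargs": {
  "offset": [
    [0,0,-0.3],
    [0,0,-0.7],
    [0,0,-0.8],
    [0,0,-0.8],
    [0,0,-0.8],
    [0,0,-0.8],
    [0,0,-0.8],
    [0,0,-0.5],
    [0,0,0],
    [0,0,0],
    [0,0,0],
    [0,0,0],
    [0,0,0],
    [0,0,0],
    [0,0,0],
    [0,0,0],
    [0,0,0],
    [0,0,0],
    [0,0,0]
  ],
  "rotation": [
    [0,0,0],
    [0,0,0],
    [0,0,0],
    [0,0,0],
    [0,0,0],
    [0,0,0],
    [0,0,0],
    [0,0,-1],
    [0,0,-1],
    [0,0,-1],
    [0,0,-1],
    [0,0,-1],
    [0,0,-1],
    [0,0,-1],
    [0,0,-1],
    [0,0,-1],
    [0,0,-1],
    [0,0,-1],
    [0,0,-0.5]
  ],
  "grip": [1,1,1,1,1,1,1,1,1,1,1,1,1,1,1,1,1,1,1]
}}

```text
time_s: 19.67
position: [0.4739, 0.1994, 0.1585]
orientation: [-0.28, -3.128, 0.0]
wrist_force: [-0.1, 0.1, -0.2]
finger_gap: 0.158
gripper_force: 29.1
```

```bash
python3 go.py .5455 -.2701 .15 169.5
```

```text
t 19.67 p [0.4739 0.1994 0.1585] xyaw 169.8 tilt 0.06 gap_mm 13.4 F [-0.1  0.1 -0.2] T [ 0.04 -0.02  0.04] gf 29.1 q6 0.42
units now-frame [ -6.15 -17.97   0.34]
rot units 0.06
units final-frame [ -6.24 -17.94   0.34]
```

Emit:
{"fn": "move_arm", "kwargs": {
  "offset": [
    [-0.15,-0.4,0],
    [-0.3,-0.9,0],
    [-0.3,-0.9,0],
    [-0.3,-0.9,0],
    [-0.3,-0.9,0],
    [-0.3,-0.9,0],
    [-0.3,-0.9,0],
    [-0.3,-0.9,0],
    [-0.3,-0.9,0],
    [-0.3,-0.9,0],
    [-0.3,-0.9,0],
    [-0.3,-0.9,0],
    [-0.3,-0.9,0],
    [-0.3,-0.9,0],
    [-0.3,-0.9,0],
    [-0.3,-0.9,0],
    [-0.3,-0.9,0],
    [-0.3,-0.9,0],
    [-0.3,-0.9,0],
    [-0.3,-0.9,0]
  ],
  "rotation": [
    [0,0,0],
    [0,0,0],
    [0,0,0],
    [0,0,0],
    [0,0,0],
    [0,0,0],
    [0,0,0],
    [0,0,0],
    [0,0,0],
    [0,0,0],
    [0,0,0],
    [0,0,0],
    [0,0,0],
    [0,0,0],
    [0,0,0],
    [0,0,0],
    [0,0,0],
    [0,0,0],
    [0,0,0],
    [0,0,0]
  ],
  "grip": [1,1,1,1,1,1,1,1,1,1,1,1,1,1,1,1,1,1,1,1]
}}

```text
time_s: 21.33
position: [0.538, -0.259, 0.1585]
orientation: [-0.289, -3.127, -0.0]
wrist_force: [-0.0, 0.4, 0.4]
finger_gap: 0.158
gripper_force: 29.2
```

Emit:
{"fn": "move_arm", "kwargs": {
  "offset": [
    [-0.3,-0.47,0.4],
    [0,0,0.8],
    [0,0,0.8],
    [0,0,0],
    [0,0,0],
    [0,0,0]
  ],
  "rotation": [
    [0,0,0],
    [0,0,0],
    [0,0,0],
    [0,0,0],
    [0,0,0],
    [0,0,0]
  ],
  "grip": [1,1,1,1,1,1]
}}

```text
time_s: 21.83
position: [0.5441, -0.2701, 0.109]
orientation: [-0.286, -3.128, -0.0]
wrist_force: [0.1, 0.1, -0.6]
finger_gap: 0.155
gripper_force: 29.2
```

```bash
python3 go.py .5455 -.2701 .046;  python3 - <<'E'
from h import *; from station import viewer; import pickle
w=viewer.snapshot("wrist"); cv2.imwrite("pics/w4.png",w["color"][...,::-1])
print("pocket",proj(w,[.5443,-.2699,.035]),"vial top expected",proj(w,[.5443,-.2699,.124]))
E
```

```text
t 21.83 p [ 0.5441 -0.2701  0.109 ] xyaw 169.5 tilt 0.01 gap_mm 13.2 F [ 0.1  0.1 -0.6] T [-0.    0.01 -0.02] gf 29.2 q6 -0.41
units now-frame [-0.06  0.01  2.52]
pocket [277.09894739 222.35544474] vial top expected [276.47316092 287.6722296 ]
```

View pics/w4.png

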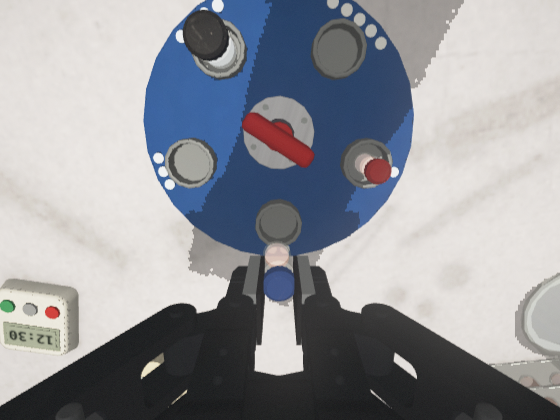

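Blue cap at (279,284) over pocket 2 at (278,223): aligned, and the key blade, red and black vials are all clear. I'll lower it.

Emit:
{"fn": "move_arm", "kwargs": {
  "offset": [
    [-0.05,0,0.5],
    [0,0,0.7],
    [0,0,0.5],
    [0,0,0.3],
    [0,0,0.2],
    [0,0,0.1],
    [0,0,0.1],
    [0,0,0.05],
    [0,0,0],
    [0,0,0]
  ],
  "rotation": [
    [0,0,0],
    [0,0,0],
    [0,0,0],
    [0,0,0],
    [0,0,0],
    [0,0,0],
    [0,0,0],
    [0,0,0],
    [0,0,0],
    [0,0,0]
  ],
  "grip": [1,1,1,1,1,1,1,1,1,1]
}}

```text
time_s: 22.72
position: [0.5456, -0.2707, 0.0478]
orientation: [0.286, 3.128, -0.001]
wrist_force: [0.0, -0.1, 0.2]
finger_gap: 0.163
gripper_force: 29.2
```

Emit:
{"fn": "move_arm", "kwargs": {
  "offset": [
    [0,0,0.05],
    [0,0,0]
  ],
  "rotation": [
    [0,0,0],
    [0,0,0]
  ],
  "grip": [1,1]
}}

```text
time_s: 22.88
position: [0.5454, -0.2706, 0.0462]
orientation: [0.286, 3.128, -0.0]
wrist_force: [0.5, -0.2, -0.6]
finger_gap: 0.157
gripper_force: 29.2
```

Emit:
{"fn": "move_arm", "kwargs": {
  "offset": [
    [0,0,0.04],
    [0,0,0.0]
  ],
  "rotation": [
    [0,0,0],
    [0,0,0]
  ],
  "grip": [1,1]
}}

```text
time_s: 23.05
position: [0.5457, -0.2707, 0.046]
orientation: [0.286, 3.127, -0.001]
wrist_force: [-1.8, 0.8, 5.2]
finger_gap: 0.156
gripper_force: 29.7
```

```bash
python3 go.py
```

```text
t 23.05 p [ 0.5457 -0.2707  0.046 ] xyaw 169.5 tilt 0.08 gap_mm 13.3 F [-1.8  0.8  5.2] T [0.2  0.19 0.03] gf 29.7 q6 -0.41
```

Emit:
{"fn": "move_arm", "kwargs": {
  "offset": [
    [0,0,0],
    [0,0,0],
    [0,0,0],
    [0,0,0],
    [0,0,-0.5],
    [0,0,-0.8],
    [0,0,-0.8],
    [0,0,-0.8],
    [0,0,-0.8],
    [0,0,-0.8],
    [0,0,0]
  ],
  "rotation": [
    [0,0,0],
    [0,0,0],
    [0,0,0],
    [0,0,0],
    [0,0,0],
    [0,0,0],
    [0,0,0],
    [0,0,0],
    [0,0,0],
    [0,0,0],
    [0,0,0]
  ],
  "grip": [0.78,0.7,0.6,0.6,0.55,0.55,0.55,0.55,0.55,0.55,0.55]
}}

```text
time_s: 23.97
position: [0.5473, -0.2718, 0.162]
orientation: [0.286, 3.123, -0.005]
wrist_force: [0.3, -0.5, 0.4]
finger_gap: 0.452
gripper_force: 0.0
```

```bash
python3 - <<'E'
from h import *; from station import viewer; import pickle
w=viewer.snapshot("wrist"); pickle.dump(w,open("w5.pkl","wb")); c=w["color"]
h=cv2.cvtColor(c,cv2.COLOR_RGB2HSV)
e=proj(w,[.5443,-.2699,.062]);x,y=e.astype(int)
m=((h[...,0]>108)&(h[...,0]<130)&(h[...,1]>110)).astype(np.uint8)
print("expected top",e)
cv2.imwrite("pics/w5.png",c[...,::-1])
E
python3 go.py .456 .0665 .15 235.5
```

```text
expected top [278.97954895 206.50433136]
t 24.02 p [ 0.5467 -0.2714  0.1599] xyaw 169.5 tilt 0.28 gap_mm 38.3 F [ 0.2 -0.2 -0.6] T [ 0.01 -0.01 -0.02] gf 0.0 q6 -0.41
units now-frame [ 6.02 12.63  0.35]
rot units -13.19
units final-frame [-9.08 10.65  0.4 ]
```

Emit:
{"fn": "move_arm", "kwargs": {
  "offset": [
    [0,0,0],
    [0,0,0],
    [0,0,0],
    [0,0,0],
    [0,0,0],
    [0,0,0],
    [0,0,0],
    [0,0,0],
    [0,0,0],
    [0,0,0],
    [0,0,0],
    [0,0,0],
    [0,0,0],
    [0,0,0]
  ],
  "rotation": [
    [0,0,-1],
    [0,0,-1],
    [0,0,-1],
    [0,0,-1],
    [0,0,-1],
    [0,0,-1],
    [0,0,-1],
    [0,0,-1],
    [0,0,-1],
    [0,0,-1],
    [0,0,-1],
    [0,0,-1],
    [0,0,-1],
    [0,0,-0.2]
  ],
  "grip": [0.55,0.55,0.55,0.55,0.55,0.55,0.55,0.55,0.55,0.55,0.55,0.55,0.55,0.55]
}}

```text
time_s: 25.18
position: [0.5446, -0.2701, 0.1559]
orientation: [1.467, -2.777, -0.003]
wrist_force: [-0.5, -0.0, -0.5]
finger_gap: 0.448
gripper_force: 0.0
```

Emit:
{"fn": "move_arm", "kwargs": {
  "offset": [
    [-0.6,0.7,0],
    [-0.65,0.76,0],
    [-0.65,0.76,0],
    [-0.65,0.76,0],
    [-0.65,0.76,0],
    [-0.65,0.76,0],
    [-0.65,0.76,0],
    [-0.65,0.76,0],
    [-0.65,0.76,0],
    [-0.65,0.76,0],
    [-0.65,0.76,0],
    [-0.65,0.76,0],
    [-0.65,0.76,0],
    [-0.65,0.76,0],
    [0,0,0],
    [0,0,0],
    [0,0,0]
  ],
  "rotation": [
    [0,0,0],
    [0,0,0],
    [0,0,0],
    [0,0,0],
    [0,0,0],
    [0,0,0],
    [0,0,0],
    [0,0,0],
    [0,0,0],
    [0,0,0],
    [0,0,0],
    [0,0,0],
    [0,0,0],
    [0,0,0],
    [0,0,0],
    [0,0,0],
    [0,0,0]
  ],
  "grip": [0.55,0.55,0.55,0.55,0.55,0.55,0.55,0.55,0.55,0.55,0.55,0.55,0.55,0.55,0.55,0.55,0.55]
}}

```text
time_s: 26.6
position: [0.4552, 0.0655, 0.1571]
orientation: [1.463, -2.78, 0.0]
wrist_force: [0.2, -1.1, -0.0]
finger_gap: 0.45
gripper_force: 0.0
```

```bash
python3 go.py .456 .0668 .02; python3 - <<'E'
from h import *; from station import viewer; import pickle
w=viewer.snapshot("wrist"); w5=pickle.load(open("w5.pkl","rb"))
e=proj(w,[.456,.0668,.038]); print(e)
cv2.imwrite("pics/w6.png",np.hstack([crop(w["color"],228,155,100,100,400,400),crop(w5["color"],168,80,220,220,400,400)]))
pickle.dump(w,open("w6.pkl","wb"))
E
```

```text
t 26.6 p [0.4552 0.0655 0.1571] xyaw 235.5 tilt 0.03 gap_mm 38.2 F [ 0.2 -1.1 -0. ] T [0.03 0.01 0.  ] gf 0.0 q6 -1.0
units now-frame [-0.06  0.    5.48]
[278.95481193 205.86904438]
```

View pics/w6.png

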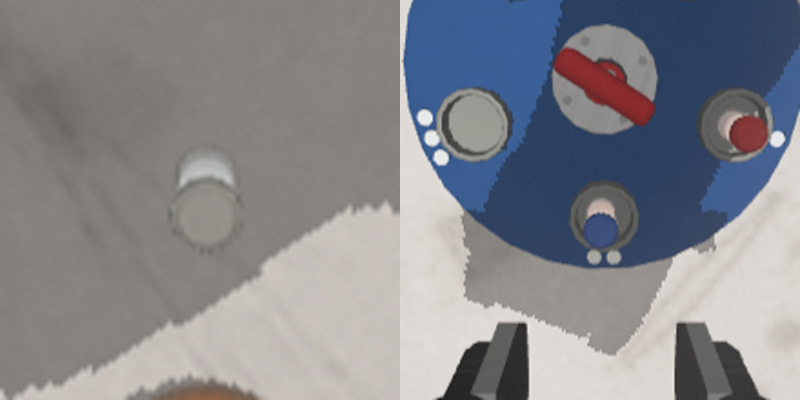

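Blue is upright in the two-dot pocket. The white cap is at (279.5,208), against a predicted (279,206). I'll grip it.

Emit:
{"fn": "move_arm", "kwargs": {
  "offset": [
    [-0.1,0,0.5],
    [0,0,0.8],
    [0,0,0.8],
    [0,0,0.8],
    [0,0,0.8],
    [0,0,0.8],
    [0,0,0.6],
    [0,0,0.36],
    [0,0,0],
    [0,0,0],
    [0,0,0],
    [0,0,0],
    [0,0,0],
    [0,0,0],
    [0,0,0],
    [0,0,0]
  ],
  "rotation": [
    [0,0,0],
    [0,0,0],
    [0,0,0],
    [0,0,0],
    [0,0,0],
    [0,0,0],
    [0,0,0],
    [0,0,0],
    [0,0,0],
    [0,0,0],
    [0,0,0],
    [0,0,0],
    [0,0,0],
    [0,0,0],
    [0,0,0],
    [0,0,0]
  ],
  "grip": [0.55,0.55,0.55,0.55,0.55,0.55,0.55,0.55,0.55,0.55,0.7,0.85,1,1,1,1]
}}

```text
time_s: 27.98
position: [0.4578, 0.0677, 0.0219]
orientation: [-1.463, 2.778, -0.002]
wrist_force: [0.6, -1.0, 5.9]
finger_gap: 0.156
gripper_force: 29.6
```

```bash
python3 go.py .456 .0665 .16 277.5
```

```text
t 27.98 p [0.4578 0.0677 0.0219] xyaw 235.5 tilt 0.14 gap_mm 13.3 F [ 0.6 -1.   5.9] T [-0.19 -0.13  0.03] gf 29.6 q6 -1.0
units now-frame [ 0.07  0.02 -5.52]
rot units -8.39
units final-frame [ 0.04  0.08 -5.52]
```

Emit:
{"fn": "move_arm", "kwargs": {
  "offset": [
    [0,0,-0.3],
    [0,0,-0.7],
    [0,0,-0.8],
    [0,0,-0.8],
    [0,0,-0.8],
    [0,0,-0.8],
    [0,0,-0.8],
    [0,0,-0.5],
    [0,0,0],
    [0,0,0],
    [0,0,0],
    [0,0,0],
    [0,0,0],
    [0,0,0],
    [0,0,0],
    [0,0,0],
    [0,0,0]
  ],
  "rotation": [
    [0,0,0],
    [0,0,0],
    [0,0,0],
    [0,0,0],
    [0,0,0],
    [0,0,0],
    [0,0,0],
    [0,0,-1],
    [0,0,-1],
    [0,0,-1],
    [0,0,-1],
    [0,0,-1],
    [0,0,-1],
    [0,0,-1],
    [0,0,-1],
    [0,0,-0.4],
    [0,0,0]
  ],
  "grip": [1,1,1,1,1,1,1,1,1,1,1,1,1,1,1,1,1]
}}

```text
time_s: 29.4
position: [0.456, 0.068, 0.1586]
orientation: [2.363, -2.069, -0.001]
wrist_force: [-0.3, -0.4, -0.1]
finger_gap: 0.152
gripper_force: 29.2
```

```bash
python3 go.py .4912 -.3185 .15 277.5
```

```text
t 29.4 p [0.456  0.068  0.1586] xyaw 277.6 tilt 0.06 gap_mm 12.9 F [-0.3 -0.4 -0.1] T [ 0.01 -0.01 -0.01] gf 29.2 q6 -1.73
units now-frame [15.51  0.65  0.34]
rot units 0.02
units final-frame [15.51  0.62  0.34]
```

Emit:
{"fn": "move_arm", "kwargs": {
  "offset": [
    [0.5,0,0],
    [0.9,0.04,0],
    [0.9,0.04,0],
    [0.9,0.04,0],
    [0.9,0.04,0],
    [0.9,0.04,0],
    [0.9,0.04,0],
    [0.9,0.04,0],
    [0.9,0.04,0],
    [0.9,0.04,0],
    [0.9,0.04,0],
    [0.9,0.04,0],
    [0.9,0.04,0],
    [0.9,0.04,0],
    [0.9,0.04,0],
    [0.9,0.04,0],
    [0.9,0.04,0],
    [0.6,0,0],
    [0,0,0],
    [0,0,0]
  ],
  "rotation": [
    [0,0,0],
    [0,0,0],
    [0,0,0],
    [0,0,0],
    [0,0,0],
    [0,0,0],
    [0,0,0],
    [0,0,0],
    [0,0,0],
    [0,0,0],
    [0,0,0],
    [0,0,0],
    [0,0,0],
    [0,0,0],
    [0,0,0],
    [0,0,0],
    [0,0,0],
    [0,0,0],
    [0,0,0],
    [0,0,0]
  ],
  "grip": [1,1,1,1,1,1,1,1,1,1,1,1,1,1,1,1,1,1,1,1]
}}

```text
time_s: 31.07
position: [0.4912, -0.3186, 0.1582]
orientation: [-2.36, 2.073, 0.002]
wrist_force: [-1.0, 0.5, 0.7]
finger_gap: 0.156
gripper_force: 29.2
```

Emit:
{"fn": "move_arm", "kwargs": {
  "offset": [
    [0,0,0.6],
    [0,0,0.8],
    [0,0,0.6],
    [0,0,0],
    [0,0,0],
    [0,0,0]
  ],
  "rotation": [
    [0,0,0],
    [0,0,0],
    [0,0,0],
    [0,0,0],
    [0,0,0],
    [0,0,0]
  ],
  "grip": [1,1,1,1,1,1]
}}

```text
time_s: 31.57
position: [0.492, -0.3179, 0.1095]
orientation: [-2.363, 2.07, -0.001]
wrist_force: [-0.4, 0.2, 0.2]
finger_gap: 0.155
gripper_force: 29.2
```

```bash
python3 go.py .4912 -.3188 .046;  python3 - <<'E'
from h import *; from station import viewer; import pickle
w=viewer.snapshot("wrist"); pickle.dump(w,open("w7.pkl","wb")); cv2.imwrite("pics/w7.png",w["color"][...,::-1])
print("pocket",proj(w,[.4915,-.3201,.035]),"vial top expected",proj(w,[.4915,-.3201,.124]))
g=cv2.cvtColor(w["color"],cv2.COLOR_RGB2GRAY)
c=cv2.HoughCircles(cv2.GaussianBlur(g,(5,5),1)[150:310,210:350].copy(),cv2.HOUGH_GRADIENT,1,20,param1=80,param2=14,minRadius=10,maxRadius=30)
print(None if c is None else c[0][:6]+[210,150,0])
E
```

```text
t 31.57 p [ 0.492  -0.3179  0.1095] xyaw 277.6 tilt 0.04 gap_mm 13.2 F [-0.4  0.2  0.2] T [ 0.06 -0.06  0.05] gf 29.2 q6 -2.41
units now-frame [0.03 0.04 2.54]
pocket [281.44110182 219.14654896] vial top expected [283.11591943 282.69805496]
[[277.5        216.5         21.        ]
 [278.5        287.5         15.60000038]
 [279.5        263.5         12.5       ]]
```

Emit:
{"fn": "move_arm", "kwargs": {
  "offset": [
    [0.1,0,0.5],
    [0,0,0.7],
    [0,0,0.5],
    [0,0,0.3],
    [0,0,0.2],
    [0,0,0.1],
    [0,0,0.1],
    [0,0,0.05],
    [0,0,0.05],
    [0,0,0],
    [0,0,0]
  ],
  "rotation": [
    [0,0,0],
    [0,0,0],
    [0,0,0],
    [0,0,0],
    [0,0,0],
    [0,0,0],
    [0,0,0],
    [0,0,0],
    [0,0,0],
    [0,0,0],
    [0,0,0]
  ],
  "grip": [1,1,1,1,1,1,1,1,1,1,1]
}}

```text
time_s: 32.53
position: [0.4921, -0.3211, 0.0463]
orientation: [2.363, -2.07, 0.001]
wrist_force: [-0.4, 1.1, 0.8]
finger_gap: 0.157
gripper_force: 29.2
```

Emit:
{"fn": "move_arm", "kwargs": {
  "offset": [
    [0,0,0.04],
    [0,0,0]
  ],
  "rotation": [
    [0,0,0],
    [0,0,0]
  ],
  "grip": [1,1]
}}

```text
time_s: 32.7
position: [0.4923, -0.3214, 0.046]
orientation: [2.362, -2.07, 0.002]
wrist_force: [-0.7, 0.7, 3.8]
finger_gap: 0.157
gripper_force: 29.7
```

Emit:
{"fn": "move_arm", "kwargs": {
  "offset": [
    [0,0,0],
    [0,0,0],
    [0,0,0],
    [0,0,0],
    [0,0,-0.5],
    [0,0,-0.8],
    [0,0,-0.8],
    [0,0,-0.8],
    [0,0,-0.8],
    [0,0,-0.8],
    [0,0,0],
    [0,0,0]
  ],
  "rotation": [
    [0,0,0],
    [0,0,0],
    [0,0,0],
    [0,0,0],
    [0,0,0],
    [0,0,0],
    [0,0,0],
    [0,0,0],
    [0,0,0],
    [0,0,0],
    [0,0,0],
    [0,0,0]
  ],
  "grip": [0.78,0.7,0.6,0.6,0.6,0.6,0.6,0.6,0.6,0.6,0.6,0.6]
}}

```text
time_s: 33.7
position: [0.4927, -0.3215, 0.1586]
orientation: [2.363, -2.07, 0.004]
wrist_force: [-0.3, -0.2, 0.2]
finger_gap: 0.398
gripper_force: 0.0
```

```bash
cat > key.py <<'E'
from h import *; from station import viewer; import pickle
w=viewer.snapshot("wrist"); cv2.imwrite("pics/key.png",w["color"][...,::-1]); h=cv2.cvtColor(w["color"],cv2.COLOR_RGB2HSV)
m=(((h[...,0]<8)|(h[...,0]>172))&(h[...,1]>140)&(h[...,2]>50)).astype(np.uint8)
n,l,st,ce=cv2.connectedComponentsWithStats(m)
e=proj(w,[.4834,-.2586,.086]); print("axis px",e)
for i in range(1,n):
    if st[i][4]>80:
        cn=cv2.findContours((l==i).astype(np.uint8),cv2.RETR_EXTERNAL,cv2.CHAIN_APPROX_NONE)[0][0]
        b=cv2.boxPoints(cv2.minAreaRect(cn)); d=sorted([(np.linalg.norm(b[j]-b[(j+1)%4]),j) for j in range(4)])
        s1=[(b[j]+b[(j+1)%4])/2 for _,j in d[:2]]
        A,B=[atz(w,q,.086) for q in s1]; print(st[i][4],ce[i].round(1),A.round(4),B.round(4),"mid",((A+B)/2).round(4),"len",np.linalg.norm(A-B).round(4),"ang",np.degrees(np.arctan2(*(A-B)[1::-1])).round(1)%180)
E
python3 key.py; python3 go.py .4834 -.2586 .15 227
```

```text
axis px [281.65136038 304.03720024]
1279 [278.1 293.6] [ 0.4742 -0.2839  0.086 ] [ 0.5043 -0.2514  0.086 ] mid [ 0.4893 -0.2676  0.086 ] len 0.0443 ang 47.30000000000001
127 [239.1 336.5] [ 0.5112 -0.2335  0.086 ] [ 0.512  -0.2184  0.086 ] mid [ 0.5116 -0.2259  0.086 ] len 0.0151 ang 86.9
t 33.75 p [ 0.492  -0.3209  0.1572] xyaw 277.5 tilt 0.02 gap_mm 34.0 F [-0.6  0.2  0. ] T [-0.02  0.03 -0.02] gf 0.0 q6 -2.42
units now-frame [-2.52  0.01  0.29]
rot units 10.11
units final-frame [-1.59  1.95  0.29]
```

Emit:
{"fn": "move_arm", "kwargs": {
  "offset": [
    [0,0,0],
    [0,0,0],
    [0,0,0],
    [0,0,0],
    [0,0,0],
    [0,0,0],
    [0,0,0],
    [0,0,0],
    [0,0,0],
    [0,0,0],
    [-0.4,0.5,0],
    [-0.6,0.7,0],
    [-0.59,0.75,0],
    [0,0,0],
    [0,0,0],
    [0,0,0]
  ],
  "rotation": [
    [0,0,1],
    [0,0,1],
    [0,0,1],
    [0,0,1],
    [0,0,1],
    [0,0,1],
    [0,0,1],
    [0,0,1],
    [0,0,1],
    [0,0,1],
    [0,0,0.1],
    [0,0,0],
    [0,0,0],
    [0,0,0],
    [0,0,0],
    [0,0,0]
  ],
  "grip": [0.6,0.6,0.6,0.6,0.6,0.6,0.6,0.6,0.6,0.6,0.6,0.6,0.6,0.6,0.6,0.6]
}}

```text
time_s: 35.08
position: [0.483, -0.2586, 0.1566]
orientation: [1.254, -2.88, -0.001]
wrist_force: [0.2, -0.6, 0.6]
finger_gap: 0.395
gripper_force: 0.0
```

```bash
python3 key.py; python3 go.py .4834 -.2586 .058 227.3
```

```text
axis px [278.13363153 223.31045678]
144 [  5.9 105.8] [ 0.5504 -0.4309  0.086 ] [ 0.557  -0.4265  0.086 ] mid [ 0.5537 -0.4287  0.086 ] len 0.0078 ang 33.599999999999994
877 [275.9 219.2] [ 0.4685 -0.2766  0.086 ] [ 0.4979 -0.2452  0.086 ] mid [ 0.4832 -0.2609  0.086 ] len 0.043 ang 46.900000000000006
227 [294.4 284.5] [ 0.5021 -0.2121  0.086 ] [ 0.5111 -0.2205  0.086 ] mid [ 0.5066 -0.2163  0.086 ] len 0.0123 ang 137.0
t 35.13 p [ 0.4832 -0.259   0.1568] xyaw 227.0 tilt 0.04 gap_mm 33.9 F [-0.6 -0.7 -0.1] T [-0.   -0.   -0.04] gf 0.0 q6 -1.46
units now-frame [-0.02  0.    3.95]
rot units -0.05
units final-frame [-0.02  0.01  3.95]
```

View pics/key.png

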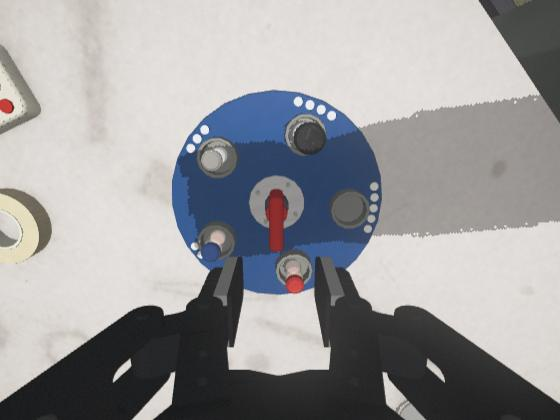

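All three vials are upright in pockets 1–3, and the blade (276,222) lies midway between the fingers. I'll descend onto the key and grip it.

Emit:
{"fn": "move_arm", "kwargs": {
  "offset": [
    [0,0,0.5],
    [0,0,0.8],
    [0,0,0.8],
    [0,0,0.8],
    [0,0,0.6],
    [0,0,0.4],
    [0,0,0],
    [0,0,0],
    [0,0,0],
    [0,0,0],
    [0,0,0],
    [0,0,0],
    [0,0,0]
  ],
  "rotation": [
    [0,0,0],
    [0,0,0],
    [0,0,0],
    [0,0,0],
    [0,0,0],
    [0,0,0],
    [0,0,0],
    [0,0,0],
    [0,0,0],
    [0,0,0],
    [0,0,0],
    [0,0,0],
    [0,0,0]
  ],
  "grip": [0.6,0.6,0.6,0.6,0.6,0.6,0.6,0.6,0.8,1,1,1,1],
  "grip_force": 60
}}

```text
time_s: 36.22
position: [0.4843, -0.2596, 0.0614]
orientation: [-1.253, 2.879, -0.005]
wrist_force: [-0.7, -1.5, 5.2]
finger_gap: 0.103
gripper_force: 60.2
```

```bash
python3 go.py .4834 -.2586 .058 110
```

```text
t 36.22 p [ 0.4843 -0.2596  0.0614] xyaw 227.0 tilt 0.19 gap_mm 8.8 F [-0.7 -1.5  5.2] T [-0.32 -0.09  0.04] gf 60.2 q6 -1.46
units now-frame [-0.    0.05  0.13]
rot units 23.41
units final-frame [ 0.05 -0.02  0.13]
```

Emit:
{"fn": "move_arm", "kwargs": {
  "offset": [
    [0,0,0],
    [0,0,0],
    [0,0,0],
    [0,0,0],
    [0,0,0],
    [0,0,0],
    [0,0,0],
    [0,0,0],
    [0,0,0],
    [0,0,0]
  ],
  "rotation": [
    [0,0,0.5],
    [0,0,1],
    [0,0,1],
    [0,0,1],
    [0,0,1],
    [0,0,1],
    [0,0,1],
    [0,0,1],
    [0,0,1],
    [0,0,0.5]
  ],
  "grip": [1,1,1,1,1,1,1,1,1,1]
}}

```text
time_s: 37.05
position: [0.4842, -0.2593, 0.0614]
orientation: [-0.05, 3.139, -0.003]
wrist_force: [-0.1, -0.6, 6.2]
finger_gap: 0.103
gripper_force: 60.5
```

```bash
python3 go.py
```

```text
t 37.05 p [ 0.4842 -0.2593  0.0614] xyaw 181.8 tilt 0.16 gap_mm 8.8 F [-0.1 -0.6  6.2] T [-0.13  0.    0.08] gf 60.5 q6 -0.67
```

Emit:
{"fn": "move_arm", "kwargs": {
  "offset": [
    [0,0,0],
    [0,0,0],
    [0,0,0],
    [0,0,0],
    [0,0,0],
    [0,0,0],
    [0,0,0],
    [0,0,0],
    [0,0,0],
    [0,0,0],
    [0,0,0],
    [0,0,0]
  ],
  "rotation": [
    [0,0,1],
    [0,0,1],
    [0,0,1],
    [0,0,1],
    [0,0,1],
    [0,0,1],
    [0,0,1],
    [0,0,1],
    [0,0,1],
    [0,0,1],
    [0,0,1],
    [0,0,0]
  ],
  "grip": [1,1,1,1,1,1,1,1,1,1,1,1]
}}

```text
time_s: 38.05
position: [0.4844, -0.2589, 0.0614]
orientation: [1.404, 2.807, 0.001]
wrist_force: [0.4, 1.2, 6.3]
finger_gap: 0.103
gripper_force: 60.5
```

```bash
python3 go.py
```

```text
t 38.05 p [ 0.4844 -0.2589  0.0614] xyaw 126.9 tilt 0.17 gap_mm 8.7 F [0.4 1.2 6.3] T [ 0.14 -0.18 -0.01] gf 60.5 q6 0.29
```

Emit:
{"fn": "move_arm", "kwargs": {
  "offset": [
    [0,0,0],
    [0,0,0],
    [0,0,0]
  ],
  "rotation": [
    [0,0,1],
    [0,0,1],
    [0,0,0]
  ],
  "grip": [1,1,1]
}}

```text
time_s: 38.3
position: [0.4845, -0.2589, 0.0614]
orientation: [1.643, 2.674, 0.001]
wrist_force: [2.1, 0.1, 6.0]
finger_gap: 0.103
gripper_force: 60.5
```

```bash
python3 go.py
```

```text
t 38.3 p [ 0.4845 -0.2589  0.0614] xyaw 116.9 tilt 0.17 gap_mm 8.8 F [2.1 0.1 6. ] T [ 0.19 -0.19 -0.06] gf 60.5 q6 0.46
```

Emit:
{"fn": "move_arm", "kwargs": {
  "offset": [
    [0,0,0],
    [0,0,0],
    [0,0,0]
  ],
  "rotation": [
    [0,0,0.8],
    [0,0,0.4],
    [0,0,0]
  ],
  "grip": [1,1,1]
}}

```text
time_s: 38.55
position: [0.4845, -0.2588, 0.0614]
orientation: [1.778, 2.586, 0.002]
wrist_force: [1.8, 0.8, 5.6]
finger_gap: 0.102
gripper_force: 60.5
```

```bash
python3 go.py
```

```text
t 38.55 p [ 0.4845 -0.2588  0.0614] xyaw 111.0 tilt 0.18 gap_mm 8.7 F [1.8 0.8 5.6] T [ 0.18 -0.28 -0.08] gf 60.5 q6 0.57
```

Emit:
{"fn": "move_arm", "kwargs": {
  "offset": [
    [0,0,0],
    [0,0,0],
    [0,0,0]
  ],
  "rotation": [
    [0,0,0.4],
    [0,0,0.4],
    [0,0,0]
  ],
  "grip": [1,1,1]
}}

```text
time_s: 38.8
position: [0.4846, -0.2589, 0.0614]
orientation: [1.867, 2.523, 0.002]
wrist_force: [1.2, 2.0, 5.8]
finger_gap: 0.106
gripper_force: 60.5
```

```bash
python3 go.py
```

```text
t 38.8 p [ 0.4846 -0.2589  0.0614] xyaw 107.0 tilt 0.18 gap_mm 9.0 F [1.2 2.  5.8] T [ 0.18 -0.24  0.1 ] gf 60.5 q6 0.64
```

Emit:
{"fn": "move_arm", "kwargs": {
  "offset": [
    [0,0,0],
    [0,0,0],
    [0,0,0]
  ],
  "rotation": [
    [0,0,0.4],
    [0,0,0.4],
    [0,0,0]
  ],
  "grip": [1,1,1]
}}

```text
time_s: 39.05
position: [0.4846, -0.2589, 0.0614]
orientation: [1.953, 2.457, 0.002]
wrist_force: [1.2, 0.8, 4.6]
finger_gap: 0.103
gripper_force: 60.5
```

```bash
python3 go.py
```

```text
t 39.05 p [ 0.4846 -0.2589  0.0614] xyaw 103.0 tilt 0.18 gap_mm 8.7 F [1.2 0.8 4.6] T [ 0.17 -0.25  0.29] gf 60.5 q6 0.71
```

Emit:
{"fn": "move_arm", "kwargs": {
  "offset": [
    [0,0,0],
    [0,0,0],
    [0,0,0],
    [0,0,0]
  ],
  "rotation": [
    [0,0,0.5],
    [0,0,0.5],
    [0,0,0],
    [0,0,0]
  ],
  "grip": [1,1,1,1]
}}

```text
time_s: 39.38
position: [0.4846, -0.2588, 0.0614]
orientation: [2.056, 2.371, 0.002]
wrist_force: [2.2, 1.3, 5.1]
finger_gap: 0.103
gripper_force: 60.8
```

```bash
python3 go.py
```

```text
t 39.38 p [ 0.4846 -0.2588  0.0614] xyaw 98.1 tilt 0.18 gap_mm 8.7 F [2.2 1.3 5.1] T [ 0.17 -0.29  0.49] gf 60.8 q6 0.79
```

The torque has climbed to 0.49 N m, so the key is against its stop. I'll release, lift and check.

Emit:
{"fn": "move_arm", "kwargs": {
  "offset": [
    [0,0,0],
    [0,0,0],
    [0,0,0],
    [0,0,0],
    [0,0,-0.5],
    [0,0,-0.8],
    [0,0,-0.8],
    [0,0,-0.8],
    [0,0,-0.8],
    [0,0,0],
    [0,0,0]
  ],
  "rotation": [
    [0,0,0],
    [0,0,0],
    [0,0,0],
    [0,0,0],
    [0,0,0],
    [0,0,0],
    [0,0,0],
    [0,0,0],
    [0,0,0],
    [0,0,0],
    [0,0,0]
  ],
  "grip": [0.8,0.7,0.6,0.6,0.6,0.6,0.6,0.6,0.6,0.6,0.6]
}}

```text
time_s: 40.3
position: [0.4838, -0.2592, 0.1534]
orientation: [2.059, 2.37, 0.0]
wrist_force: [-0.5, -0.8, -0.4]
finger_gap: 0.404
gripper_force: 0.0
```

```bash
python3 key.py; python3 go.py; python3 - <<'E'
from h import *; from station import viewer
import pickle
d=pickle.load(open("d0.pkl","rb"))
for n,(x,y,w,h) in {"scene":(230,237,30,55),"top":(225,215,30,30)}.items():
    print(n,np.abs(viewer.snapshot(n)["color"][y:y+h,x:x+w].astype(int)-d[n]["color"][y:y+h,x:x+w]).mean())
E
```

```text
axis px [276.00219801 226.73828726]
328 [332.  148.4] [ 0.5174 -0.2012  0.086 ] [ 0.5049 -0.2029  0.086 ] mid [ 0.5111 -0.2021  0.086 ] len 0.0126 ang 8.0
944 [279.7 220.1] [ 0.4784 -0.2341  0.086 ] [ 0.4946 -0.2742  0.086 ] mid [ 0.4865 -0.2541  0.086 ] len 0.0433 ang 111.9
t 40.35 p [ 0.4831 -0.2586  0.1522] xyaw 98.0 tilt 0.01 gap_mm 34.3 F [-0.3 -0.3 -0.8] T [ 0.    0.01 -0.02] gf 0.0 q6 0.79
scene 9.485656565656566
top 14.32
```

The blade measures about 112°, where the stop is expected near 110°. I'll take a fresh grasp to make sure it is fully wound.

Emit:
{"fn": "move_arm", "kwargs": {
  "offset": [
    [0,0,0],
    [0,0,0.2],
    [0,0,0.5],
    [0,0,0.8],
    [0,0,0.8],
    [0,0,0.8],
    [0,0,0.5],
    [0,0,0],
    [0,0,0],
    [0,0,0],
    [0,0,0],
    [0,0,0],
    [0,0,0]
  ],
  "rotation": [
    [0,0,-1],
    [0,0,-1],
    [0,0,-0.6],
    [0,0,0],
    [0,0,0],
    [0,0,0],
    [0,0,0],
    [0,0,0],
    [0,0,0],
    [0,0,0],
    [0,0,0],
    [0,0,0],
    [0,0,0]
  ],
  "grip": [0.6,0.6,0.6,0.6,0.6,0.6,0.6,0.6,0.8,1,1,1,1],
  "grip_force": 80
}}

```text
time_s: 41.53
position: [0.484, -0.2582, 0.0628]
orientation: [1.777, 2.59, 0.002]
wrist_force: [3.8, 2.9, -4.9]
finger_gap: 0.101
gripper_force: 79.0
```

```bash
python3 go.py
```

```text
t 41.53 p [ 0.484  -0.2582  0.0628] xyaw 111.1 tilt 0.1 gap_mm 8.6 F [ 3.8  2.9 -4.9] T [ 0.65 -0.74 -0.01] gf 79.0 q6 0.57
```

Emit:
{"fn": "move_arm", "kwargs": {
  "offset": [
    [0,0,0],
    [0,0,0],
    [0,0,0],
    [0,0,0]
  ],
  "rotation": [
    [0,0,0.4],
    [0,0,0.4],
    [0,0,0],
    [0,0,0]
  ],
  "grip": [1,1,1,1]
}}

```text
time_s: 41.87
position: [0.4841, -0.2581, 0.0628]
orientation: [1.866, 2.526, 0.003]
wrist_force: [4.1, 3.6, -5.3]
finger_gap: 0.103
gripper_force: 79.0
```

```bash
python3 go.py
```

```text
t 41.87 p [ 0.4841 -0.2581  0.0628] xyaw 107.1 tilt 0.11 gap_mm 8.7 F [ 4.1  3.6 -5.3] T [ 0.63 -0.76  0.08] gf 79.0 q6 0.64
```

Emit:
{"fn": "move_arm", "kwargs": {
  "offset": [
    [0,0,0],
    [0,0,0],
    [0,0,0],
    [0,0,0]
  ],
  "rotation": [
    [0,0,0.5],
    [0,0,0.5],
    [0,0,0],
    [0,0,0]
  ],
  "grip": [1,1,1,1]
}}

```text
time_s: 42.2
position: [0.4842, -0.2581, 0.0629]
orientation: [1.974, 2.443, 0.003]
wrist_force: [4.6, 2.9, -4.6]
finger_gap: 0.099
gripper_force: 79.0
```

```bash
python3 go.py
```

```text
t 42.2 p [ 0.4842 -0.2581  0.0629] xyaw 102.1 tilt 0.12 gap_mm 8.4 F [ 4.6  2.9 -4.6] T [ 0.59 -0.83  0.32] gf 79.0 q6 0.72
```

Emit:
{"fn": "move_arm", "kwargs": {
  "offset": [
    [0,0,0],
    [0,0,0],
    [0,0,0],
    [0,0,0]
  ],
  "rotation": [
    [0,0,0.6],
    [0,0,0.6],
    [0,0,0],
    [0,0,0]
  ],
  "grip": [1,1,1,1]
}}

```text
time_s: 42.53
position: [0.4843, -0.258, 0.0628]
orientation: [2.098, 2.337, 0.003]
wrist_force: [6.2, 3.4, -6.0]
finger_gap: 0.098
gripper_force: 79.3
```

```bash
python3 go.py
```

```text
t 42.53 p [ 0.4843 -0.258   0.0628] xyaw 96.2 tilt 0.13 gap_mm 8.3 F [ 6.2  3.4 -6. ] T [ 0.66 -0.82  0.56] gf 79.3 q6 0.83
```

Emit:
{"fn": "move_arm", "kwargs": {
  "offset": [
    [0,0,0],
    [0,0,0],
    [0,0,0],
    [0,0,0],
    [0,0,-0.5],
    [0,0,-0.8],
    [0,0,-0.8],
    [0,0,-0.8],
    [0,0,-0.8],
    [0,0,0],
    [0,0,0],
    [0,0,0]
  ],
  "rotation": [
    [0,0,0],
    [0,0,0],
    [0,0,0],
    [0,0,0],
    [0,0,0],
    [0,0,0],
    [0,0,0],
    [0,0,-1],
    [0,0,-1],
    [0,0,-0.6],
    [0,0,0],
    [0,0,0]
  ],
  "grip": [0.8,0.7,0.6,0.6,0.6,0.6,0.6,0.6,0.6,0.6,0.6,0.6]
}}

```text
time_s: 43.53
position: [0.4831, -0.2589, 0.1553]
orientation: [1.826, 2.556, -0.001]
wrist_force: [-0.3, -0.0, -0.1]
finger_gap: 0.4
gripper_force: 0.0
```

```bash
python3 key.py; python3 go.py; python3 - <<'E'
from h import *; from station import viewer; import pickle
d=pickle.load(open("d0.pkl","rb"))
for n in("scene","top"):
    a=d[n]["color"];b=viewer.snapshot(n)["color"]
    for nm,p in dict(amber=[.4994,.1303,.05],beaker=[.5382,.0429,.033],media=[.6755,-.0401,.095]).items():
        x,y=proj(d[n],p).astype(int);t=a[y-22:y+22,x-22:x+22];S=b[y-30:y+30,x-30:x+30]
        if min(t.shape[:2])<44 or min(S.shape[:2])<60: continue
        _,s,_,l=cv2.minMaxLoc(cv2.matchTemplate(S,t,cv2.TM_CCOEFF_NORMED)); print(n,nm,round(s,2),l[0]-8,l[1]-8)
E
```

```text
axis px [277.00009848 226.1870577 ]
317 [343.8 160.3] [ 0.5121 -0.1966  0.086 ] [ 0.507  -0.2078  0.086 ] mid [ 0.5095 -0.2022  0.086 ] len 0.0123 ang 65.5
904 [280.4 220.5] [ 0.4773 -0.2347  0.086 ] [ 0.4913 -0.2752  0.086 ] mid [ 0.4843 -0.255   0.086 ] len 0.0428 ang 109.0
t 43.58 p [ 0.4828 -0.2587  0.1547] xyaw 108.9 tilt 0.04 gap_mm 34.2 F [0.  0.2 0. ] T [-0.03  0.04 -0.03] gf 0.0 q6 0.6
scene amber 0.96 0 0
scene beaker 1.0 0 0
scene media 1.0 0 0
top amber 0.99 0 0
top beaker 0.97 0 0
top media 0.99 0 0
```

```bash
python3 - <<'E'
from station import ticket
print(ticket.hand_in())
E
```

```text
the job is handed in; nothing more can be done
None
```

The red, blue and white vials are seated upright in pockets 1, 2 and 3, loaded in that order. The key is wound to its stop (blade at 109°, expected about 110°), the brown bottle, beaker and tall bottle have not moved and the black-capped vial was left alone, and the job was handed in at about 44 s; the verdict was not shown.

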